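# Lock the shogi piece chest with its hasp and pin

### The arm

A 7-joint arm with a two-finger parallel gripper is mounted at the origin on the work surface. World frame = base frame: x ahead of the robot, y to its left, z up, the work surface at z = 0. Lengths are in m, angles in rad, forces in N, time in s.
With the tool pointing down it reaches from about 0.35 to 0.9 m from the base axis. Payload 8.1 kg.
Tool frame: the origin (TCP) lies midway between the tips of the shut fingers; the grasp point (between the pads) lies 19 mm behind it (arm.hold_point_z is the z of the grasp point in the tool frame, in m); z points along the fingers, y is the line along which they close (so a half turn about z gives the same grasp; the last joint's range is limited). The gripper opens to 92 mm and grips with 3 to 60 N. Pads are 19 mm wide; open, the fingers measure 130 mm over their backs; the gripper's body (75 mm by 190 mm) begins 47 mm behind the grasp point.
Start: joints at [-1.43, 0.434, 0.025, 1.573, -0.012, 1.134, -0.075], TCP at [0.151, 0.607, 0.227] pointing down, gripper open.
Joint ranges: [-2.62, 2.62], [-0.44, 2.09], [-1.27, 1.32], [0.08, 2.57], [-1.32, 4.46], [0.12, 2], [-2.74, 2.74]. Speed limits (rad/s): [2.22, 2.22, 3.01, 3.01, 3.14, 3.14, 3.14].

### API

Orientations are given as a rotation vector (axis times angle).
In Python, from cell import arm, get_image, camera_params, job gives the robot as it stands.
- The arm moves only by the tool send_rows, never from a script. Its argument "deltas" is a list of rows, each a list of 3 entries, a list of its own where there are three numbers: the shift along the world's x, y, z in m, then the turn, a rotation vector about the world's x, y, z in rad, then the finger opening in m, from 0 to 0.0918. In form: [[[tx, ty, tz], [ax, ay, az], gripper], ...]. A call has exactly 10 rows; each row shifts and turns the commanded pose from where the row before left it; what a row does not reach is not made up. A row lasts 1/10 s, in which the tool goes at most 50 mm and 8.59 degrees, less where a joint would pass 70% of its speed; a pose out of reach is approached as far as the arm can. A call with a gripper value outside its range is refused whole. The fingers move at their own pace and stop on an object; "force" is the grip in N (left out, the last holds). Time passes only in rows, so rows that do not move let the fingers close, or fill a call up. It gives the time, the measured TCP pose, the force and the opening at its end, in the units of the state.
- arm.observe(): the state, without advancing time (a new reading comes with each control period).
- get_image(name): name is "scene" or "top" or "wrist"; returns the picture (400x640x3 uint8, red, green, blue); there is no depth.
- camera_params(name): a dict with "fov_y" (degrees; the focal length in pixels is half the picture's height over the tangent of half this angle, whatever the lens; pixels are square), "cx", "cy" (the principal point, pixels), "distortion" ([k1, k2, p1, p2, k3] as OpenCV has them; the pictures are not rectified), "rvec" (rotation vector, rad) and "tvec" (3), from world to camera coordinates, as OpenCV has them. Camera axes: x right, y down, z forward; pixel columns grow to the right and rows downward; lengths in m; the calibration is good to about 2 mm. A picture is of the moment at which its call begins: read the wrist's pose just before it. camera_params takes no time and is no camera call; for the wrist camera it gives the pose at the moment of the call.
- job.sign_off(): hands the job in, once; it reports no verdict.
The state is a dict: "clock": time; "joints": joint angles; "dq": joint speeds; "joint_efforts": joint torques, N m; "position": TCP position; "ee_rot": TCP orientation; "force": force on the tool from outside, world axes, zero at the start; "ft_torque": the same for the moment, N m; "width": opening from 0.0 (shut) to 1.0 (fully open).
Only numpy, scipy, OpenCV 4.12 (cv2) and the standard library are available. Lean on these libraries where they do the work, as an engineer would, in place of code of your own. Each camera call takes 0.05 s, during which the arm holds its last target. There are 200 camera calls.

### The job

Lock the dark wooden piece chest for the night. First swing the iron hasp right down over its staple; then lay the wooden-handled pin on the sloping rest, handle uphill, and let go, so that you can take it again by the end of its handle and drop it upright through the staple loop until the handle's shoulder sits on the staple. Leave the cup, caddy, incense burner, piece stand and flask where they stand.

Things in the scene. Friction and masses are not known exactly. Their poses are not given: they have to be found in the camera images.
- chest: Dark wooden chest with iron straps, fixed, 140 (x) x 200 (y) x 90 mm high, lid shut. Origin: centre of its underside. Its own +x points out of the front face (x = 70 mm), which carries hasp and staple and looks away from the robot (yaw within 0.3 rad of 0).
- staple (a point): Where the pin's axis belongs in the staple, level with its top side. The staple is a level U of 5 mm square steel bar on the chest's front face: top 64.5 mm above the table, reaching 40 mm out, 24 mm wide. In front of the closed hasp it leaves an opening 14 mm wide (chest y) and 28 mm deep (chest x). This point is 25 mm out from the face (chest x = 95 mm), where the handle clears the hasp by 6 mm.
- hasp (a joint): Hasp angle in rad: 0 = hanging straight down on the front face, staple through its slot (closed); 1.57 = sticking straight out from the face; more = pointing up; limits 0 and 2.4. The hinge is stiff (0.07 N m): the hasp stays where it is left and moves under 2 to 4 N near its free edge.
- hasp_hinge (a point): Middle of the hasp's hinge line, which runs along the chest's y, 84 mm above the table and 5 mm out from the front face; fixed to the chest.
- hasp_edge (a point): Middle of the hasp's free edge; moves with it. The hasp is an iron plate 4 mm thick, 92 mm wide (chest y, centred), 64 mm from hinge to free edge. Its slot, 30 mm wide, lies 17 to 43 mm from the hinge, with a solid wing 31 mm wide on either side and a solid strip at the free edge. When closed its outer face is 7 mm off the chest's face.
- pin: Retaining pin, 45 g: square wooden handle 24 x 24 x 66 mm, round steel shaft 8 mm thick, 45 mm long, last 6 mm tapered. Origin on its axis at the shoulder, where handle and shaft meet; own +x runs along the handle (handle x = 0 to 66 mm, shaft 0 to -45 mm). Centre of mass about 15 mm into the handle. Starts lying on a flat of its handle, axis 12 mm above the table.
- pin_end (a point): Centre of the end face of the pin's handle, 66 mm from the shoulder.
- rest: Sloping wooden rest, fixed, foot 90 x 105 mm, origin under the foot's centre. Its board climbs at 45 degrees towards its own +y. A trough 28 mm wide (sides 10 mm high, flaring) takes the handle; two stops with a 15 mm gap hold the handle's shoulder, the shaft lying in the gap, downhill. The board ends 24 mm uphill of the stops: the upper 42 mm of a seated handle stands free.
- rest_seat (a point): Where the pin's origin lies when the pin is seated on the rest: 58 mm above the table, over the rest's origin; the seated pin's axis rises at 45 degrees towards the rest's +y (in the plane of the rest's y and z).
- cup: White porcelain sake cup, 58 mm wide, 45 mm high; origin under its centre. Bystander.
- caddy: Dark round tea caddy, 67 mm wide, 72 mm high; origin under its centre. Bystander.
- burner: Lidded iron incense burner, 94 mm wide, 88 mm high; origin under its centre. Bystander.
- piece_stand: Walnut captured-piece stand, top 130 x 130 mm, 70 mm high, with pieces on it; origin under its centre. Bystander.
- flask: White porcelain flask, 68 mm wide, 150 mm high; origin under its centre. Bystander.
Mind the look-alikes: they are no part of the job. Of the things shaped like the pin, the wooden one is meant.

How it is judged:
On the way, in this order (a step that is already met when the one before it is completed fails the run):
1. the hasp is swung down over the staple (value of joint hasp below 0.12 rad), for 0.2 s.
2. the pin lies seated on the sloping rest, handle uphill, let go (distance between pin and rest_seat below 0.015 m and angle between pin's own x axis and vertical between 0.585 and 0.985 rad and contact force between the fingers and pin below 0.05 N), for 0.2 s.
At the end, for the whole second after the job is handed in: The hasp is closed (within 0.12 rad) and the pin stands in the staple loop, handle up, upright within 0.2 rad, its shoulder within 5 mm in height and 10 mm sideways of its place in the staple loop, at rest and let go; no bystander has been moved more than 30 mm or tipped (value of joint hasp below 0.12 rad and horizontal distance between pin and staple below 0.01 m and z of pin in the frame of staple between -0.005 and 0.005 m and angle between pin's own x axis and vertical below 0.2 rad and linear speed of pin below 0.02 m/s and contact force between the fingers and pin below 0.05 N); the robot touches nothing.
It fails at once if the cup is moved or tipped (distance of cup from where it was at the start of the episode above 0.03 m or angle between cup's own z axis and vertical above 0.3 rad).
It fails at once if the caddy is moved or tipped (distance of caddy from where it was at the start of the episode above 0.03 m or angle between caddy's own z axis and vertical above 0.3 rad).
It fails at once if the burner is moved or tipped (distance of burner from where it was at the start of the episode above 0.03 m or angle between burner's own z axis and vertical above 0.3 rad).
It fails at once if the piece stand is moved or tipped (distance of piece_stand from where it was at the start of the episode above 0.03 m or angle between piece_stand's own z axis and vertical above 0.3 rad).
It fails at once if the flask is moved or tipped (distance of flask from where it was at the start of the episode above 0.03 m or angle between flask's own z axis and vertical above 0.3 rad).
It also fails if it takes over 64 s, if anything falls off the work surface, if the arm or the gripper's body presses on something with over 40 N, if the wrist force passes 120 N, or if a joint passes its speed limit or range.

## Working session

There is one attempt and no reset: what is moved stays moved. The work goes in short steps, Python scripts to look and compute and a tool call to move; the robot and the scene stay as the last step left them, time stands still between calls to the robot, and variables do not carry over. Pictures are saved under pics/ and viewed, on a budget of 10 in all, crops included, one or two more only if the job needs it, and the job is handed in when it is done.

Besides the shell and the picture viewer there is one more tool, called after "Request:" as name(argument=value, ...) on one line, values as JSON. send_rows: Moves the arm, as the interface text tells. Its arguments: {"type":"object","properties":{"deltas":{"type":"array","items":{"type":"array"}},"force":{"type":"number"}},"required":["deltas"]}

```bash
mkdir -p pics; ls
cat > h.py <<'E'
import numpy as np, cv2
from cell import arm, get_image, camera_params, job
def K(p):
    f=200/np.tan(np.radians(p["fov_y"])/2); return np.array([[f,0,p["cx"]],[0,f,p["cy"]],[0,0,1.]])
def ray(p,uv):
    n=cv2.undistortPoints(np.array(uv,float).reshape(-1,1,2),K(p),np.array(p["distortion"],float)).reshape(-1,2)
    R=cv2.Rodrigues(np.array(p["rvec"],float))[0]; t=np.array(p["tvec"],float).ravel()
    d=np.c_[n,np.ones(len(n))]@R
    return -R.T@t,d
def onz(p,uv,z):
    c,d=ray(p,uv); return c+d*((z-c[2])/d[:,2])[:,None]
def proj(p,X):
    return cv2.projectPoints(np.array(X,float).reshape(-1,1,3),np.array(p["rvec"],float),np.array(p["tvec"],float),K(p),np.array(p["distortion"],float))[0].reshape(-1,2)
def tri(obs):
    A=np.zeros((3,3));b=np.zeros(3)
    for p,uv in obs:
        c,d=ray(p,[uv]);d=d[0]/np.linalg.norm(d[0]);M=np.eye(3)-np.outer(d,d);A+=M;b+=M@c
    return np.linalg.solve(A,b)
def snap(n,f): 
    im=get_image(n);cv2.imwrite(f"pics/{f}.png",im[...,::-1]);return im
E
python3 - <<'E'
from h import *
for n in("scene","top"):
    im=snap(n,n+"0"); p=camera_params(n); print(n,ray(p,[[320,200]]),p["fov_y"])
s=arm.observe();print(s["position"],s["ee_rot"],s["width"],arm.hold_point_z)
E
```

```text
pics
scene (array([1.43922465, 0.24565544, 0.97492713]), array([[-0.70093259, -0.15815098, -0.69551843]])) 46.7004304718563
top (array([0.29076992, 0.03986028, 1.08060582]), array([[ 0.16400172,  0.00157037, -0.98667597]])) 55.402645940770604
[0.15084564 0.60606711 0.22603917] [-3.82152277e-01 -3.11823598e+00  2.17443306e-03] 1.0020967782869983 -0.0188
```

View pics/scene0.png

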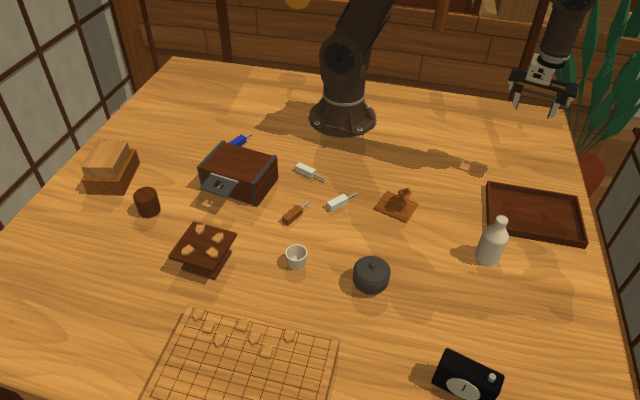

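View pics/top0.png

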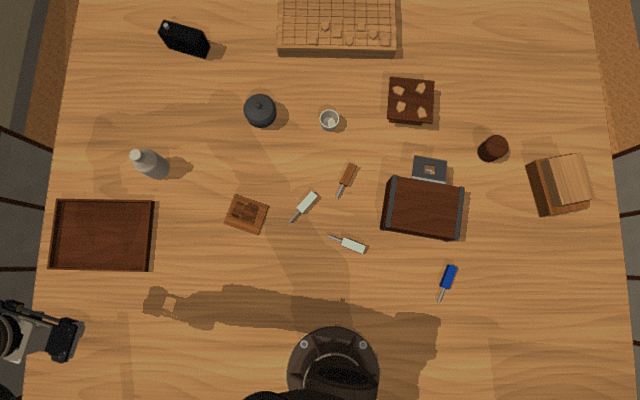

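Scene view: chest at (238,172), hasp open at (218,185), wooden pin at (295,213), rest at (397,205). Top view: chest (424,208), hasp (430,168), pin (347,180), rest (247,214). I'll enlarge these three.

Run:
```python
import cv2,numpy as np
t=cv2.imread("pics/top0.png");s=cv2.imread("pics/scene0.png")
def c(im,x,y,w,h,k): 
    o=cv2.resize(im[y:y+h,x:x+w],None,fx=k,fy=k,interpolation=cv2.INTER_CUBIC)
    for i in range(0,w,10): cv2.putText(o,str(x+i),(i*k,8),0,.3,(255,255,255),1);cv2.line(o,(i*k,8),(i*k,12),(255,255,255),1)
    for i in range(10,h,10): cv2.putText(o,str(y+i),(0,i*k+3),0,.3,(255,255,255),1)
    return o
o=np.zeros((600,800,3),np.uint8)
def put(a,x,y): o[y:y+a.shape[0],x:x+a.shape[1]]=a[:600-y,:800-x]
put(c(t,375,150,95,95,4),0,0)
put(c(t,328,155,35,50,6),385,0)
put(c(t,218,188,58,52,4),385,305) if 0 else put(c(t,218,188,55,50,3.6.__int__()+0),600,0)
put(c(s,190,140,92,70,4),0,385) if 0 else put(c(s,190,140,92,53,4),0,385)
put(c(s,368,180,58,45,4),370,320)
put(c(s,275,195,40,35,5),600,320)
cv2.imwrite("pics/crop.png",o)
hsv=cv2.cvtColor(t,cv2.COLOR_BGR2HSV)
print(hsv[180,347],t[180,347],t[170,320],t[175,349],t[185,345],t[192,341])
```

```text
[ 13 175 131] [ 41  81 131] [ 80 134 176] [ 43  79 135] [26 43 69] [ 50  86 118]
```

View pics/crop.png

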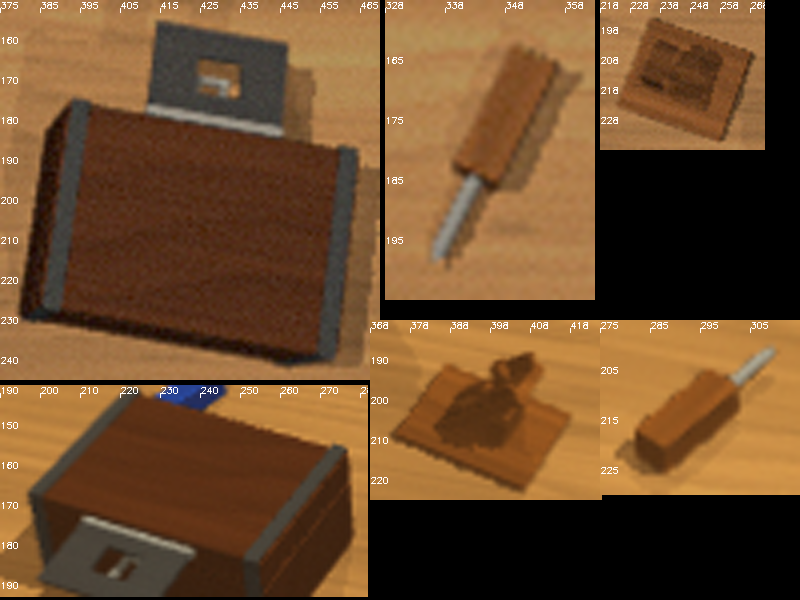

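Run:
```python
from h import *
np.set_printoptions(precision=4,suppress=True)
p=camera_params("top");q=camera_params("scene")
print("pin top",onz(p,[[350.3,162.5],[357.2,166.3],[339.7,182.5],[346.7,186.2]],.024),onz(p,[[336.7,198]],.012))
print("rest foot",onz(p,[[236.3,194],[269,206.3],[258.7,234],[225.3,223]],.01))
print("restscene",onz(q,[[388,191],[418,205],[406,222],[374,209]],.01))
print("lid front",onz(p,[[391,175],[464,187],[383,228],[457,241]],.09))
print("hinge",onz(p,[[411.5,177],[445,184]],.084),"edge",onz(p,[[413.5,155.5],[447,161]],.084))
print("edge tri? scene", tri([(p,(413.5,155.5)),(q,(232-8,180))]))
w=camera_params("wrist");c,d=ray(w,[[320,200],[320,0],[320,400],[0,200],[640,200]]);print("wrist",c,d,w["fov_y"])
print(arm.observe()["position"],cv2.Rodrigues(arm.observe()["ee_rot"])[0])
for n,uv in dict(flask=(139,155),burner=(260,110),cup=(329,120),stand=(411,100),caddy=(486,153)).items(): print(n,onz(p,[uv],.05)[0][:2])
```

```text
pin top [[ 0.5767 -0.0436  0.024 ]
 [ 0.5658 -0.0634  0.024 ]
 [ 0.5176 -0.0135  0.024 ]
 [ 0.5072 -0.0334  0.024 ]] [[ 0.4749 -0.0059  0.012 ]]
rest foot [[0.4822 0.2812 0.01  ]
 [0.4483 0.1861 0.01  ]
 [0.3693 0.2119 0.01  ]
 [0.3986 0.3077 0.01  ]]
restscene [[0.3756 0.2192 0.01  ]
 [0.414  0.3147 0.01  ]
 [0.4929 0.2869 0.01  ]
 [0.4638 0.1892 0.01  ]]
lid front [[ 0.5262 -0.1475  0.09  ]
 [ 0.4968 -0.3437  0.09  ]
 [ 0.384  -0.124   0.09  ]
 [ 0.3526 -0.3177  0.09  ]]
hinge [[ 0.5231 -0.204   0.084 ]
 [ 0.5054 -0.2945  0.084 ]] edge [[ 0.5833 -0.2113  0.084 ]
 [ 0.5696 -0.303   0.084 ]]
edge tri? scene [ 0.5741 -0.2111  0.1258]
wrist [0.0837 0.6234 0.3836] [[ 0.2533 -0.0466 -0.9664]
 [-0.2897  0.0887 -1.1166]
 [ 0.7962 -0.1819 -0.8163]
 [ 0.0284 -0.9483 -0.9656]
 [ 0.4782  0.8554 -0.9673]] 60.08608858582454
[0.1508 0.6061 0.226 ] [[-0.9704  0.2415 -0.0002]
 [ 0.2415  0.9704 -0.0014]
 [-0.0001 -0.0014 -1.    ]]
flask [0.5826 0.5555]
burner [0.7215 0.2182]
cup [0.6943 0.0195]
stand [ 0.7606 -0.2181]
caddy [ 0.6049 -0.4285]
```

Request:
send_rows(deltas=[[[0.023, -0.036, 0.007], [0, 0, 0], 0.09], [[0.023, -0.036, 0.007], [0, 0, 0], 0.09], [[0.023, -0.036, 0.007], [0, 0, 0], 0.09], [[0.023, -0.036, 0.007], [0, 0, 0], 0.09], [[0.023, -0.036, 0.007], [0, 0, 0], 0.09], [[0.023, -0.036, 0.007], [0, 0, 0], 0.09], [[0.023, -0.036, 0.007], [0, 0, 0], 0.09], [[0.023, -0.036, 0.007], [0, 0, 0], 0.09], [[0.023, -0.036, 0.007], [0, 0, 0], 0.09], [[0.023, -0.036, 0.007], [0, 0, 0], 0.09]])

```text
clock: 1.1
position: [0.3814, 0.2448, 0.2969]
ee_rot: [-0.382, -3.118, -0.0]
force: [0.6, 0.7, 1.6]
width: 0.978
```

Run:
```python
from h import *
import pickle
s=arm.observe();print(s["position"],s["ee_rot"]);p=camera_params("wrist");im=snap("wrist","w1");pickle.dump(p,open("w1.pkl","wb"))
```

```text
[0.38136891 0.24476461 0.29691966] [-3.82059051e-01 -3.11807595e+00 -9.11254133e-05]
```

View pics/w1.png

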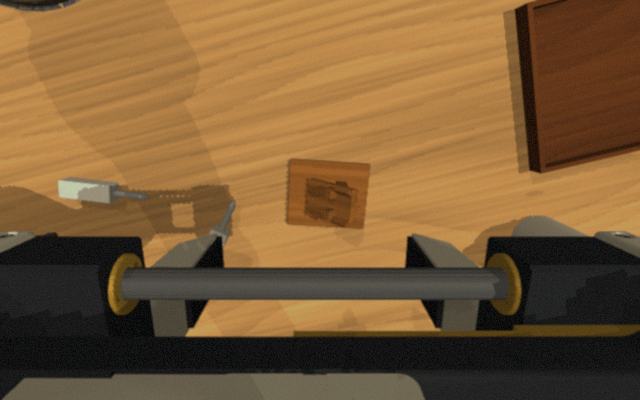

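Wrist view: the rest is at (328,193), too small to read its slope. I'm going closer.

Request:
send_rows(deltas=[[[0.015, 0, -0.035], [0, 0, 0], 0.09], [[0.015, 0, -0.035], [0, 0, 0], 0.09], [[0.015, 0, -0.035], [0, 0, 0], 0.09], [[0, 0, 0], [0, 0, 0], 0.09], [[0, 0, 0], [0, 0, 0], 0.09], [[0, 0, 0], [0, 0, 0], 0.09], [[0, 0, 0], [0, 0, 0], 0.09], [[0, 0, 0], [0, 0, 0], 0.09], [[0, 0, 0], [0, 0, 0], 0.09], [[0, 0, 0], [0, 0, 0], 0.09]])

```text
clock: 2.15
position: [0.4259, 0.2467, 0.1922]
ee_rot: [0.382, 3.118, 0.001]
force: [-0.3, -0.2, -1.1]
width: 0.985
```

Run:
```python
from h import *
import pickle
s=arm.observe();print(s["position"],s["ee_rot"]);p=camera_params("wrist");im=snap("wrist","w2");pickle.dump(p,open("w2.pkl","wb"))
cv2.imwrite("pics/w2c.png",cv2.resize(im[80:270,200:450,::-1],None,fx=3,fy=3,interpolation=cv2.INTER_CUBIC))
```

```text
[0.42588652 0.24669223 0.19216928] [3.81751165e-01 3.11786557e+00 1.02685183e-03]
```

View pics/w2c.png

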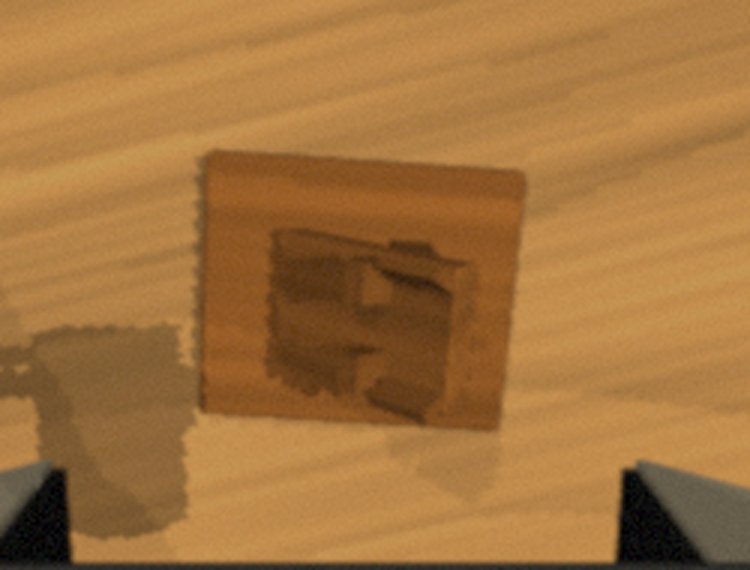

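Foot corners are at full-picture pixels about (270,131), (375,137), (366,223), (268,217). The dark patch left of the board looks like its shadow, so uphill is probably +y. I'll check that numerically against the scene view.

Run:
```python
from h import *
import pickle
np.set_printoptions(precision=4,suppress=True)
w=pickle.load(open("w2.pkl","rb"));p=camera_params("top");q=camera_params("scene")
W=np.array([[210,152],[524,172],[498,428],[203,410]])/3+[200,80]
T=[[258.7,234],[225.3,223],[236.3,194],[269,206.3]]; 
S=[[388,191],[418,205],[406,222],[374,209]]
T=[[269-10.3,234],[225.3,223],[236.3,194],[269,206.3]]
P=[]
# wrist order: (-x,-y),(-x,+y),(+x,+y),(+x,-y)
for i in range(4):
    X=tri([(w,W[i]),(p,T[i]),(q,S[i])]);P.append(X);print(X,[np.round(proj(c,X)[0]-u,1) for c,u in((w,W[i]),(p,T[i]),(q,S[i]))])
z=np.mean(P,0)[2];Pw=onz(w,W,z);print(Pw,Pw.mean(0), [np.linalg.norm(Pw[i]-Pw[(i+1)%4]) for i in range(4)])
c=Pw.mean(0);v=(Pw[1]-Pw[0]+Pw[2]-Pw[3]);v/=np.linalg.norm(v);n=np.array([-v[1],v[0],0])
print("yaxis angle",np.arctan2(v[1],v[0]))
for sg in(1,-1):
    X=[c*[1,1,0]+sg*v*.017*1+n*k+[0,0,.074] for k in(-.02,.02)]
    print(sg,"scene",proj(q,X),"wristcrop",(proj(w,X)-[200,80])*3,"top",proj(p,X))
```

```text
[0.3693 0.2162 0.0033] [array([-0.4,  0.1]), array([-1.2,  0.2]), array([-0.9,  0.1])]
[ 0.4005  0.3144 -0.0035] [array([-2.1, -0.4]), array([-1.1, -0.2]), array([-0.4,  0.1])]
[0.4849 0.2865 0.0013] [array([-2.6, -0.7]), array([-1.2, -0.4]), array([-0.3,  0.1])]
[ 0.4525  0.1885 -0.001 ] [array([-1.2, -2.2]), array([-0.3, -0.9]), array([-0., -0.])]
[[0.3694 0.2162 0.    ]
 [0.4009 0.3158 0.    ]
 [0.4868 0.2891 0.    ]
 [0.4549 0.1893 0.    ]] [0.428  0.2526 0.    ] [np.float64(0.10447577161420671), np.float64(0.08988949626705904), np.float64(0.10474543089267535), np.float64(0.08970404314363567)]
yaxis angle 1.263006509063491
1 scene [[402.2827 194.9433]
 [407.8639 186.9269]] wristcrop [[419.0951 420.6822]
 [431.3557 279.7727]] top [[237.3915 200.8419]
 [232.0763 214.8987]]
-1 scene [[391.4474 190.5998]
 [397.1872 182.7337]] wristcrop [[297.5786 413.3652]
 [305.3587 271.8786]] top [[249.2558 204.8412]
 [244.0049 218.9572]]
```

Rest solved: foot measures 105x90 mm, origin (0.428, 0.253), uphill along (0.30, 0.95). Next I look at the chest and pin.

Request:
send_rows(deltas=[[[0.005, -0.04, 0.01], [0, 0, 0], 0.0], [[0.005, -0.04, 0.01], [0, 0, 0], 0.0], [[0.005, -0.04, 0.01], [0, 0, 0], 0.0], [[0.005, -0.04, 0.01], [0, 0, 0], 0.0], [[0.005, -0.04, 0.01], [0, 0, 0], 0.0], [[0.005, -0.04, 0.01], [0, 0, 0], 0.0], [[0.005, -0.04, 0.01], [0, 0, 0], 0.0], [[0.005, -0.04, 0.01], [0, 0, 0], 0.0], [[0.005, -0.04, 0.01], [0, 0, 0], 0.0], [[0.005, -0.04, 0], [0, 0, 0], 0.0]])

```text
clock: 3.2
position: [0.4765, -0.1553, 0.2832]
ee_rot: [0.381, 3.116, 0.0]
force: [1.3, 0.2, -0.4]
width: 0.159
```

Run:
```python
from h import *
import pickle
s=arm.observe();print(s["position"],s["ee_rot"],s["dq"].max());p=camera_params("wrist");im=snap("wrist","w3");pickle.dump(p,open("w3.pkl","wb"))
o=cv2.resize(im[:235,60:560,::-1],None,fx=1.6,fy=1.6,interpolation=cv2.INTER_CUBIC)
cv2.imwrite("pics/w3c.png",o)
```

```text
[ 0.47650447 -0.1552815   0.28320093] [3.81398832e-01 3.11578364e+00 4.60824856e-04] 1.0206546528295861
```

View pics/w3c.png

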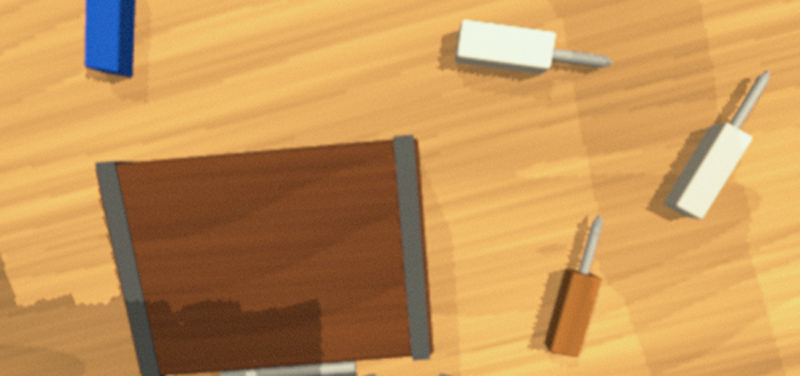

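```bash
python3 - <<'E'
from h import *
import pickle
np.set_printoptions(precision=4,suppress=True)
w=pickle.load(open("w3.pkl","rb"));p=camera_params("top");q=camera_params("scene")
f=lambda a:np.array(a)/1.6+[60,0]
L=onz(w,f([[98,163],[413,138],[430,358],[148,376]]),.09);print("lid BL,BR,FR,FL",L)
print("lid top",onz(p,[[457,241],[383,228],[391,175],[464,187]],.09))
print("lid sceneFR?",onz(q,[[190+38/4,140+(495-385)/4],[190+250/4,140+(560-385)/4],[190+337/4,140+(447-385)/4],[190+125/4,140+(392-385)/4]],.09))
H=onz(w,f([[218,374],[355,368]]),.088);print("hinge",H)
print("pin handle w3",onz(w,f([[549,350],[578,355],[570,268],[600,275]]),.024),onz(w,f([[598,216]]),.012))
e=[(413.5,155.5),(447,161)]
# hasp edge: scene pixels of free-edge
for t,s in zip(e,[(237.5,0),(0,0)]): pass
E
python3 - <<'E'
E
```

```text
lid BL,BR,FR,FL [[ 0.3586 -0.3193  0.09  ]
 [ 0.3911 -0.1294  0.09  ]
 [ 0.5297 -0.1518  0.09  ]
 [ 0.4961 -0.3395  0.09  ]]
lid top [[ 0.3526 -0.3177  0.09  ]
 [ 0.384  -0.124   0.09  ]
 [ 0.5262 -0.1475  0.09  ]
 [ 0.4968 -0.3437  0.09  ]]
lid sceneFR? [[ 0.5028 -0.3339  0.09  ]
 [ 0.5312 -0.1572  0.09  ]
 [ 0.393  -0.1365  0.09  ]
 [ 0.3688 -0.3201  0.09  ]]
hinge [[ 0.5068 -0.294   0.088 ]
 [ 0.5251 -0.2027  0.088 ]]
pin handle w3 [[ 0.5688 -0.0614  0.024 ]
 [ 0.5785 -0.0398  0.024 ]
 [ 0.508  -0.0343  0.024 ]
 [ 0.5189 -0.013   0.024 ]] [[ 0.4763 -0.0038  0.012 ]]
```

Run:
```python
from h import *
np.set_printoptions(precision=3,suppress=True)
p=camera_params("top");q=camera_params("scene")
h=np.array([.5165,-.2475,.084]);ex=np.array([.9852,-.1711,0]);ey=np.array([.1711,.9852,0])
print("top obs 413.5 155.5 447 161")
for th in(1.2,1.4,1.57,1.8,2.0,2.3):
    X=[h+ex*.064*np.sin(th)-[0,0,.064*np.cos(th)]+ey*k for k in(.046,-.046)]
    print(th,proj(p,X).ravel(),proj(q,X).ravel())
s=cv2.imread("pics/scene0.png");hsv=cv2.cvtColor(s,cv2.COLOR_BGR2HSV)
m=((hsv[...,1]<70)&(hsv[...,2]<150)).astype(np.uint8)[170:205,192:245]
n,l,st,c=cv2.connectedComponentsWithStats(m);print(st)
k=1+np.argmax(st[1:,4]);pt=np.argwhere(l==k)[:,::-1]+[192,170]
print(cv2.convexHull(pt.astype(np.int32)).reshape(-1,2).tolist())
```

```text
top obs 413.5 155.5 447 161
1.2 [411.875 157.887 444.343 163.959] [228.802 200.004 201.637 190.855]
1.4 [413.107 155.494 445.925 161.632] [227.639 197.627 200.287 188.457]
1.57 [414.108 154.066 447.252 160.266] [226.994 195.039 199.494 185.87 ]
1.8 [415.338 153.124 448.95  159.414] [226.674 190.844 198.999 181.706]
2.0 [416.242 153.3   450.27  159.67 ] [226.933 186.712 199.137 177.627]
2.3 [417.212 155.352 451.84  161.836] [228.242 180.084 200.332 171.119]
[[   0    0   53   35 1412]
 [   9    3   37   24  443]]
[[237, 183], [229, 193], [226, 196], [222, 195], [201, 188], [201, 186], [202, 184], [211, 173], [213, 173], [233, 179], [236, 180], [237, 181]]
```

Hasp angle is about 1.5 rad; hinge near (0.5165, -0.2475), chest yaw about -0.172. I'll go above the +y wing with the fingers shut.

Request:
send_rows(deltas=[[[0.0175, -0.0113, -0.0285], [0, 0, 0.0117], 0], [[0.0175, -0.0113, -0.0285], [0, 0, 0.0117], 0], [[0.0175, -0.0113, -0.0285], [0, 0, 0.0117], 0], [[0.0175, -0.0113, -0.0285], [0, 0, 0.0117], 0], [[0.0175, -0.0113, -0.0285], [0, 0, 0.0117], 0], [[0.0175, -0.0113, -0.0285], [0, 0, 0.0117], 0], [[0, 0, 0], [0, 0, 0], 0], [[0, 0, 0], [0, 0, 0], 0], [[0, 0, 0], [0, 0, 0], 0], [[0, 0, 0], [0, 0, 0], 0]])

```text
clock: 4.25
position: [0.5812, -0.221, 0.1122]
ee_rot: [0.272, 3.128, 0.0]
force: [0.1, -0.6, 1.0]
width: 0.003
```

Request:
send_rows(deltas=[[[0, 0, -0.026], [0, 0, 0], 0], [[-0.0012, 0.0002, -0.013], [0, 0, 0], 0], [[-0.0044, 0.0008, -0.0123], [0, 0, 0], 0], [[-0.0074, 0.0013, -0.0107], [0, 0, 0], 0], [[-0.0099, 0.0017, -0.0083], [0, 0, 0], 0], [[-0.0117, 0.002, -0.0057], [0, 0, 0], 0], [[-0.0126, 0.0022, -0.002], [0, 0, 0], 0], [[0, 0, 0], [0, 0, 0], 0], [[0, 0, 0], [0, 0, 0], 0], [[0, 0, 0], [0, 0, 0], 0]])

```text
clock: 5.25
position: [0.5365, -0.2136, 0.0337]
ee_rot: [0.271, 3.124, -0.002]
force: [9.3, -1.5, -3.8]
width: 0.001
```

Request:
send_rows(deltas=[[[-0.002, 0.0003, 0], [0, 0, 0], 0], [[0, 0, 0], [0, 0, 0], 0], [[-0.002, 0.0003, 0], [0, 0, 0], 0], [[0, 0, 0], [0, 0, 0], 0], [[0, 0, 0], [0, 0, 0], 0], [[0, 0, 0], [0, 0, 0], 0], [[0, 0, 0], [0, 0, 0], 0], [[0, 0, 0], [0, 0, 0], 0], [[0, 0, 0], [0, 0, 0], 0], [[0, 0, 0], [0, 0, 0], 0]])

```text
clock: 6.25
position: [0.5366, -0.2137, 0.0341]
ee_rot: [0.268, 3.118, -0.006]
force: [20.9, -6.1, -15.3]
width: 0.003
```

Run:
```python
from h import *
s=snap("scene","s2");t=snap("top","t2")
o=np.hstack([cv2.resize(s[140:230,180:270],None,fx=4.4,fy=4.4,interpolation=2),cv2.resize(t[140:230,385:475],None,fx=4.4,fy=4.4,interpolation=2)])
cv2.imwrite("pics/c2.png",o[...,::-1])
```

```text
(no output)
```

View pics/c2.png

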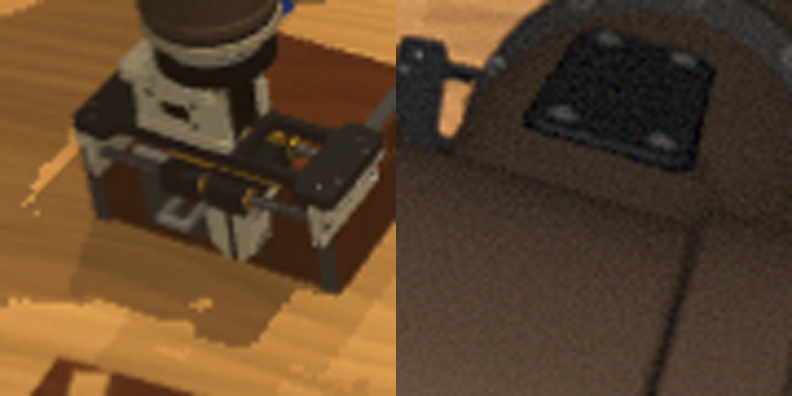

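The hasp is pressed shut: it doesn't yield at 21 N. I retreat and go over the pin.

Request:
send_rows(deltas=[[[0.015, -0.0025, 0], [0, 0, 0], 0], [[0.015, -0.0025, 0], [0, 0, 0], 0], [[0, 0, 0.045], [0, 0, 0], 0], [[0, 0, 0.045], [0, 0, 0], 0.06], [[0, 0, 0.045], [0, 0, 0], 0.06], [[-0.0008, 0.0344, -0.004], [0, 0, -0.056], 0.06], [[-0.0008, 0.0344, -0.004], [0, 0, -0.056], 0.06], [[-0.0008, 0.0344, -0.004], [0, 0, -0.056], 0.06], [[-0.0008, 0.0344, -0.004], [0, 0, -0.056], 0.06], [[-0.0008, 0.0344, -0.004], [0, 0, -0.056], 0.06]])

```text
clock: 7.35
position: [0.5551, -0.0441, 0.1478]
ee_rot: [0.71, 3.06, 0.001]
force: [0.6, -0.0, -0.9]
width: 0.562
```

Run:
```python
from h import *
np.set_printoptions(precision=4,suppress=True)
s=snap("scene","s3");w=camera_params("wrist");im=snap("wrist","w4")
o=arm.observe();print(o["position"],o["joints"],o["ee_rot"])
o=np.hstack([cv2.resize(s[140:220,180:260],(400,400),interpolation=2),cv2.resize(im[50:250,200:400],(400,400),interpolation=2)])
cv2.imwrite("pics/c3.png",o[...,::-1])
hsv=cv2.cvtColor(im,cv2.COLOR_RGB2HSV)
print(im.shape)
import pickle;pickle.dump(w,open("w4.pkl","wb"))
```

```text
[ 0.5549 -0.0391  0.1468] [-0.4346  0.443   0.5686  1.8729 -0.2998  0.9128  1.3989] [-0.6974 -3.0606 -0.004 ]
(400, 640, 3)
```

View pics/c3.png

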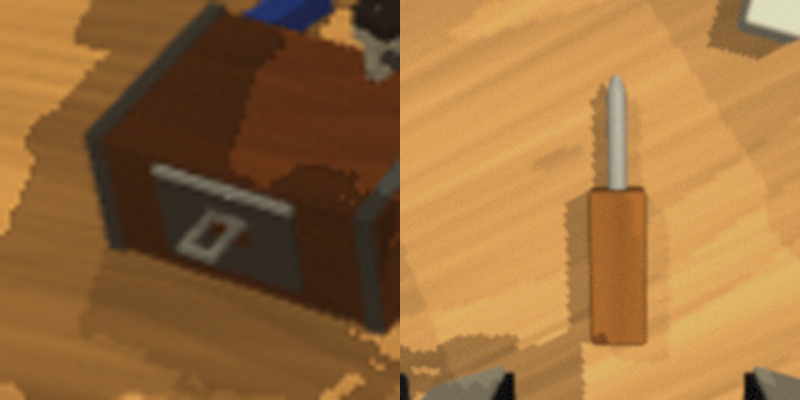

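Picture shows the hasp closed with the staple through its slot, at (195-205,182-192) in the scene. The pin is aligned with the tool, handle at wrist pixels (295-323,145-222). The last joint would run out on the rest, so I take the half-turn grasp.

Request:
send_rows(deltas=[[[0, 0, 0], [0, 0, -0.1428], 0.06], [[0, 0, 0], [0, 0, -0.1428], 0.06], [[0, 0, 0], [0, 0, -0.1428], 0.06], [[0, 0, 0], [0, 0, -0.1428], 0.06], [[0, 0, 0], [0, 0, -0.1428], 0.06], [[0, 0, 0], [0, 0, -0.1428], 0.06], [[0, 0, 0], [0, 0, -0.1428], 0.06], [[0, 0, 0], [0, 0, -0.1428], 0.06], [[0, 0, 0], [0, 0, -0.1428], 0.06], [[0, 0, 0], [0, 0, -0.1428], 0.06]])

```text
clock: 8.45
position: [0.5553, -0.046, 0.1479]
ee_rot: [-2.544, -1.843, -0.001]
force: [-0.2, 0.1, 0.4]
width: 0.654
```

Request:
send_rows(deltas=[[[0, 0, 0], [0, 0, -0.1428], 0.06], [[0, 0, 0], [0, 0, -0.1428], 0.06], [[0, 0, 0], [0, 0, -0.1428], 0.06], [[0, 0, 0], [0, 0, -0.1428], 0.06], [[0, 0, 0], [0, 0, -0.1428], 0.06], [[0, 0, 0], [0, 0, -0.1428], 0.06], [[0, 0, 0], [0, 0, -0.1428], 0.06], [[0, 0, 0], [0, 0, -0.1428], 0.06], [[0, 0, 0], [0, 0, -0.1428], 0.06], [[0, 0, 0], [0, 0, -0.1428], 0.06]])

```text
clock: 9.45
position: [0.5553, -0.0459, 0.1478]
ee_rot: [-3.13, 0.273, 0.0]
force: [-0.5, 0.1, 0.7]
width: 0.651
```

Request:
send_rows(deltas=[[[0, 0, 0], [0, 0, -0.1428], 0.06], [[0, 0, 0], [0, 0, -0.1428], 0.06], [[0, 0, 0], [0, 0, 0], 0.06], [[0, 0, 0], [0, 0, 0], 0.06], [[0, 0, 0], [0, 0, 0], 0.06], [[0, 0, 0], [0, 0, 0], 0.06], [[0, 0, 0], [0, 0, 0], 0.06], [[0, 0, 0], [0, 0, 0], 0.06], [[0, 0, 0], [0, 0, 0], 0.06], [[0, 0, 0], [0, 0, 0], 0.06]])

```text
clock: 10.45
position: [0.5557, -0.0455, 0.1477]
ee_rot: [3.061, -0.706, -0.0]
force: [-0.3, 0.1, 0.2]
width: 0.653
```

Run:
```python
from h import *
import pickle
np.set_printoptions(precision=4,suppress=True)
w=pickle.load(open("w4.pkl","rb"))
P=onz(w,[[295,145],[322.5,145],[295,221],[323.5,222]],.024);print(P)
s,e=P[:2].mean(0),P[2:].mean(0);tip=onz(w,[[308,88]],.012)[0];print("S",s,"E",e,"tip",tip)
print("angles",[np.arctan2(*(d[1::-1])) for d in(e-s,e-tip)])
o=arm.observe();print(o["position"],o["joints"],cv2.Rodrigues(o["ee_rot"])[0])
w=camera_params("wrist");im=snap("wrist","w5");pickle.dump(w,open("w5.pkl","wb"))
print(proj(w,[[*s[:2],.024],[*e[:2],.024]]))
```

```text
[[ 0.5115 -0.0316  0.024 ]
 [ 0.5212 -0.0117  0.024 ]
 [ 0.5688 -0.0605  0.024 ]
 [ 0.5803 -0.0391  0.024 ]]
S [ 0.5163 -0.0216  0.024 ] E [ 0.5745 -0.0498  0.024 ] tip [ 0.4762 -0.0027  0.012 ]
angles [np.float64(-0.4506273556074565), np.float64(-0.44650875720750643)]
[ 0.5557 -0.0455  0.1477] [-0.8004  0.74    1.2907  1.8961 -0.7914  1.1455 -1.2296] [[ 0.8989 -0.4381 -0.0001]
 [-0.4381 -0.8989 -0.    ]
 [-0.      0.0001 -1.    ]]
[[310.0585 245.1613]
 [309.5532 171.9431]]
```

Run:
```python
from h import *
import pickle
np.set_printoptions(precision=4,suppress=True)
w=pickle.load(open("w5.pkl","rb"));im=cv2.imread("pics/w5.png");hsv=cv2.cvtColor(im,cv2.COLOR_BGR2HSV)
for y in(180,200,220,235): print(y,[tuple(int(v) for v in hsv[y,x]) for x in(285,300,310,320,335)])
m=((hsv[...,0]<14)&(hsv[...,1]>150)&(hsv[...,2]>70)&(hsv[...,2]<215)).astype(np.uint8);m=cv2.morphologyEx(m,cv2.MORPH_OPEN,np.ones((3,3)))
n,l,st,c=cv2.connectedComponentsWithStats(m[:300]);print(st[st[:,4]>150],c[st[:,4]>150])
k=l[205,310];pt=np.argwhere(l==k)[:,::-1].astype(np.float32);r=cv2.minAreaRect(pt);b=cv2.boxPoints(r);print(r,b);print(onz(w,b,.024))
```

```text
180 [(17, 146, 226), (14, 185, 182), (14, 180, 174), (14, 191, 182), (16, 149, 192)]
200 [(16, 148, 226), (14, 186, 182), (15, 185, 171), (15, 186, 181), (15, 149, 178)]
220 [(18, 145, 230), (14, 185, 181), (15, 182, 167), (14, 188, 178), (16, 151, 194)]
235 [(16, 146, 223), (14, 190, 193), (14, 190, 161), (14, 184, 177), (17, 152, 227)]
[[     0      0    640    300 182549]
 [   506    144    134    118   9152]] [[306.296  146.8551]
 [577.8207 200.156 ]]
((319.5, 149.5), (299.0, 639.0), 90.0) [[ -0.   0.]
 [639.   0.]
 [639. 299.]
 [  0. 299.]]
[[ 0.7887  0.0977  0.024 ]
 [ 0.5833 -0.3231  0.024 ]
 [ 0.3366 -0.269   0.024 ]
 [ 0.5933  0.2572  0.024 ]]
```

Run:
```python
from h import *
import pickle
np.set_printoptions(precision=4,suppress=True)
w=pickle.load(open("w5.pkl","rb"));im=cv2.imread("pics/w5.png");hsv=cv2.cvtColor(im,cv2.COLOR_BGR2HSV)
m=((hsv[...,1]>166)&(hsv[...,2]>120)&(hsv[...,2]<215)).astype(np.uint8);m=cv2.morphologyEx(m,cv2.MORPH_OPEN,np.ones((3,3)))
n,l,st,c=cv2.connectedComponentsWithStats(m[:300])
k=l[205,310];print(st[k]);pt=np.argwhere(l==k)[:,::-1].astype(np.float32);b=cv2.boxPoints(cv2.minAreaRect(pt));print(b);P=onz(w,b,.024);print(P,P.mean(0))
print(np.linalg.norm(P[0]-P[1]),np.linalg.norm(P[2]-P[1]))
```

```text
[ 296  171   29   73 2000]
[[296. 171.]
 [324. 171.]
 [324. 243.]
 [296. 243.]]
[[ 0.5801 -0.0401  0.024 ]
 [ 0.57   -0.0608  0.024 ]
 [ 0.5128 -0.0334  0.024 ]
 [ 0.5235 -0.0115  0.024 ]] [ 0.5466 -0.0365  0.024 ]
0.023050017841608105 0.06343010279464001
```

Request:
send_rows(deltas=[[[0.0033, 0.002, -0.036], [0, 0, 0], 0.06], [[0, 0, -0.036], [0, 0, 0], 0.06], [[0, 0, -0.036], [0, 0, 0], 0.06], [[0, 0, -0.036], [0, 0, 0], 0.06], [[0, 0, 0], [0, 0, 0], 0.06], [[0, 0, 0], [0, 0, 0], 0.01], [[0, 0, 0], [0, 0, 0], 0.01], [[0, 0, 0], [0, 0, 0], 0.01], [[0, 0, 0], [0, 0, 0], 0.01], [[0, 0, 0], [0, 0, 0], 0.01]], force=40)

```text
clock: 11.5
position: [0.5591, -0.0433, 0.0039]
ee_rot: [-3.061, 0.706, -0.0]
force: [-0.6, 0.1, -0.2]
width: 0.265
```

Request:
send_rows(deltas=[[[0, 0, 0.0465], [0, 0, 0], 0.01], [[0, 0, 0.0465], [0, 0, 0.143], 0.01], [[0, 0, 0.0465], [0, 0, 0.143], 0.01], [[0, 0, 0.0465], [0, 0, 0.143], 0.01], [[-0.01075, 0.0253, 0], [0, 0, 0.143], 0.01], [[-0.01075, 0.0253, 0], [0, 0, 0.143], 0.01], [[-0.01075, 0.0253, 0], [0, 0, 0.143], 0.01], [[-0.01075, 0.0253, 0], [0, 0, 0.143], 0.01], [[-0.01075, 0.0253, 0], [0, 0, 0.143], 0.01], [[-0.01075, 0.0253, 0], [0, 0, 0.143], 0.01]])

```text
clock: 12.5
position: [0.4937, 0.1093, 0.1898]
ee_rot: [-2.869, -1.28, -0.0]
force: [-0.0, -0.1, -1.1]
width: 0.257
```

Request:
send_rows(deltas=[[[-0.01075, 0.0253, 0], [0, 0, 0.143], 0.01], [[-0.01075, 0.0253, 0], [0, 0, 0.143], 0.01], [[-0.01075, 0.0253, 0], [0, 0, 0.1435], 0.01], [[-0.01075, 0.0253, 0], [0, 0, 0], 0.01], [[-0.01075, 0.0253, 0], [0, 0, 0], 0.01], [[-0.01075, 0.0253, 0], [0, 0, 0], 0.01], [[0, 0, 0], [0, 0, 0], 0.01], [[0, 0, 0], [0, 0, 0], 0.01], [[0, 0, 0], [0, 0, 0], 0.01], [[0, 0, 0], [0, 0, 0], 0.01]])

```text
clock: 13.5
position: [0.4304, 0.2591, 0.1899]
ee_rot: [2.538, 1.852, 0.0]
force: [1.0, -0.2, 0.3]
width: 0.258
```

Run:
```python
from h import *
np.set_printoptions(precision=4,suppress=True)
o=arm.observe();print(o["position"],o["joints"],o["width"]);print(cv2.Rodrigues(o["ee_rot"])[0])
```

```text
[0.4304 0.2591 0.1899] [-1.3807  0.3795  0.9816  1.968  -0.3774  0.9893 -0.5292] 0.2577239429599949
[[ 0.3049  0.9524  0.0002]
 [ 0.9524 -0.3049  0.    ]
 [ 0.0001  0.0002 -1.    ]]
```

Request:
send_rows(deltas=[[[0, 0, 0], [0.1248, -0.0397, 0], 0.01], [[0, 0, 0], [0.1248, -0.0397, 0], 0.01], [[0, 0, 0], [0.1248, -0.0397, 0], 0.01], [[0, 0, 0], [0.1248, -0.0397, 0], 0.01], [[0, 0, 0], [0.1248, -0.0397, 0], 0.01], [[0, 0, 0], [0.1248, -0.0397, 0], 0.01], [[0, 0, -0.02], [0, 0, 0], 0.01], [[0, 0, -0.02], [0, 0, 0], 0.01], [[0, 0, 0], [0, 0, 0], 0.01], [[0, 0, 0], [0, 0, 0], 0.01]])

```text
clock: 14.5
position: [0.4275, 0.2603, 0.1529]
ee_rot: [-2.159, -1.585, -0.683]
force: [0.9, -1.4, -0.0]
width: 0.26
```

Run:
```python
from h import *
import pickle
np.set_printoptions(precision=4,suppress=True)
o=arm.observe();print(o["position"],o["joints"],o["width"]);R=cv2.Rodrigues(o["ee_rot"])[0];print(R)
w=camera_params("wrist");im=snap("wrist","w6");pickle.dump(w,open("w6.pkl","wb"));s=snap("scene","s6")
cv2.imwrite("pics/c6.png",np.hstack([cv2.resize(im[0:400,160:480],(480,600),interpolation=2),cv2.resize(s[150:240,370:418],(320,600),interpolation=2)])[...,::-1])
print(proj(w,[[.428,.2526,.058]]),proj(camera_params("scene"),[[.428,.2526,.058]]))
T=o["position"];A=T-.008*R[:,2];O=A-.048*R[:,0];print("pin O",O);print(proj(w,[O,O-.045*R[:,0],O+.066*R[:,0]]))
```

```text
[0.4275 0.2603 0.1529] [-0.6261  0.2519  0.4091  2.3467 -1.2985  0.6567  0.5656] 0.2596560285408445
[[ 0.2476  0.9554  0.1609]
 [ 0.7734 -0.2949  0.5611]
 [ 0.5835 -0.0145 -0.812 ]]
[[319.3947 290.922 ]] [[398.9602 192.7938]]
pin O [0.4143 0.2187 0.1314]
[[313.7474 348.919 ]
 [313.8002 420.0395]
 [313.6562 225.2428]]
```

View pics/c6.png

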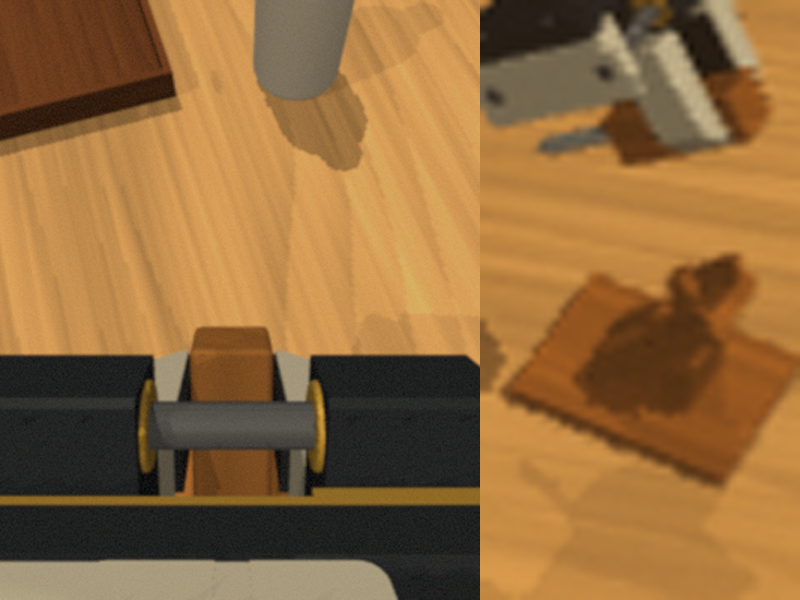

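The tilt stops at 36° because joint 5 is at its limit. That still works: on release the pin should settle the last 9° into the trough. I approach in steps.

Request:
send_rows(deltas=[[[0.002, 0.005, -0.01], [0, 0, 0], 0.01], [[0.002, 0.005, -0.01], [0, 0, 0], 0.01], [[0.002, 0.005, -0.01], [0, 0, 0], 0.01], [[0.002, 0.005, -0.01], [0, 0, 0], 0.01], [[0.002, 0.005, -0.01], [0, 0, 0], 0.01], [[0, 0, 0], [0, 0, 0], 0.01], [[0, 0, 0], [0, 0, 0], 0.01], [[0, 0, 0], [0, 0, 0], 0.01], [[0, 0, 0], [0, 0, 0], 0.01], [[0, 0, 0], [0, 0, 0], 0.01]])

```text
clock: 15.6
position: [0.4356, 0.2845, 0.1053]
ee_rot: [-2.157, -1.592, -0.679]
force: [0.8, 0.3, -0.6]
width: 0.265
```

```bash
cat > st.py <<'E'
from h import *
np.set_printoptions(precision=4,suppress=True)
o=arm.observe();T=o["position"];R=cv2.Rodrigues(o["ee_rot"])[0];print(T,o["joints"],o["force"],o["width"]);print(R)
O=T-.008*R[:,2]-.048*R[:,0];u=np.array([.303,.953,0]);d=O-[.428,.2526,.058]
print("pin O",O,"rel seat: board X",d@(u+[0,0,1])/2**.5,"Y",d@(-u+[0,0,1])/2**.5,"lat",d@[.953,-.303,0],"elev",np.degrees(np.arcsin(R[2,0])))
E
python3 st.py
```

```text
[0.4356 0.2845 0.1053] [ 0.0511  0.407  -0.4838  2.3039 -1.3079  0.312   0.5738] [ 0.8118  0.3198 -0.6278] 0.2645969022406811
[[ 0.2444  0.9567  0.1581]
 [ 0.7764 -0.2907  0.5592]
 [ 0.581  -0.0139 -0.8138]]
pin O [0.4226 0.2428 0.0839] rel seat: board X 0.010545161655446403 Y 0.026092627014905435 lat -0.0021455063981006195 elev 35.51784081511529
```

Request:
send_rows(deltas=[[[0.001, 0.0019, -0.004], [0, 0, 0], 0.01], [[0.001, 0.0019, -0.004], [0, 0, 0], 0.01], [[0.001, 0.0019, -0.004], [0, 0, 0], 0.01], [[0.001, 0.0019, -0.004], [0, 0, 0], 0.01], [[0.001, 0.0019, -0.004], [0, 0, 0], 0.01], [[0, 0, 0], [0, 0, 0], 0.01], [[0, 0, 0], [0, 0, 0], 0.01], [[0, 0, 0], [0, 0, 0], 0.01], [[0, 0, 0], [0, 0, 0], 0.01], [[0, 0, 0], [0, 0, 0], 0.01]])

```text
clock: 16.6
position: [0.4407, 0.2938, 0.0851]
ee_rot: [-2.158, -1.59, -0.679]
force: [-0.1, 0.1, 0.2]
width: 0.258
```

```bash
python3 st.py
python3 - <<'E'
from h import *
s=snap("scene","s7");im=snap("wrist","w7")
cv2.imwrite("pics/c7.png",np.hstack([cv2.resize(im[100:400,200:440],(480,600),interpolation=2),cv2.resize(s[160:235,372:412],(320,600),interpolation=2)])[...,::-1])
E
```

```text
[0.4407 0.2938 0.0851] [ 0.1775  0.5066 -0.6808  2.2914 -1.308   0.1769  0.5938] [-0.0631  0.1161  0.2057] 0.2579432210267289
[[ 0.2452  0.9565  0.158 ]
 [ 0.7759 -0.2914  0.5595]
 [ 0.5812 -0.0146 -0.8136]]
pin O [0.4276 0.2521 0.0637] rel seat: board X 0.0036393066547162406 Y 0.004441422424787576 lat -0.00019075817265413683 elev 35.534123268719
```

View pics/c7.png

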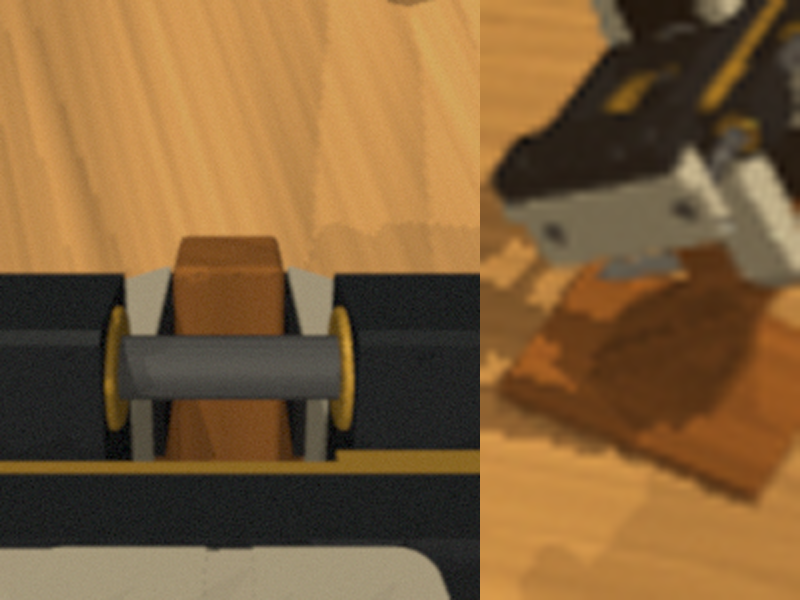

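The pin is poised in place with no contact force. Releasing gently, then backing off along the tool axis.

Request:
send_rows(deltas=[[[0, 0, -0.001], [0, 0, 0], 0.01], [[0, 0, 0], [0, 0, 0], 0.028], [[0, 0, 0], [0, 0, 0], 0.032], [[0, 0, 0], [0, 0, 0], 0.04], [[0, 0, 0], [0, 0, 0], 0.05], [[0, 0, 0], [0, 0, 0], 0.06], [[0, 0, 0], [0, 0, 0], 0.06], [[0, 0, 0], [0, 0, 0], 0.06], [[-0.0015, -0.0055, 0.008], [0, 0, 0], 0.06], [[-0.003, -0.011, 0.016], [0, 0, 0], 0.06]])

```text
clock: 17.7
position: [0.4355, 0.2775, 0.1076]
ee_rot: [-2.156, -1.589, -0.676]
force: [0.1, -0.7, 0.2]
width: 0.649
```

```bash
python3 st.py
python3 - <<'E'
from h import *
s=snap("scene","s8");im=snap("wrist","w8");t=snap("top","t8")
cv2.imwrite("pics/c8.png",np.hstack([cv2.resize(im[50:400,180:460],(480,600),interpolation=2),cv2.resize(s[160:235,372:412],(320,600),interpolation=2)])[...,::-1])
E
```

```text
[0.4355 0.2775 0.1076] [ 0.1437  0.4187 -0.5757  2.298  -1.206   0.29    0.4898] [ 0.1332 -0.7283  0.1508] 0.6486037335580107
[[ 0.2465  0.9566  0.1556]
 [ 0.7755 -0.2909  0.5604]
 [ 0.5813 -0.0175 -0.8135]]
pin O [0.4224 0.2358 0.0862] rel seat: board X 0.007476056661688427 Y 0.03244924464484622 lat -0.0002122661683957485 elev 35.54250559512571
```

View pics/c8.png

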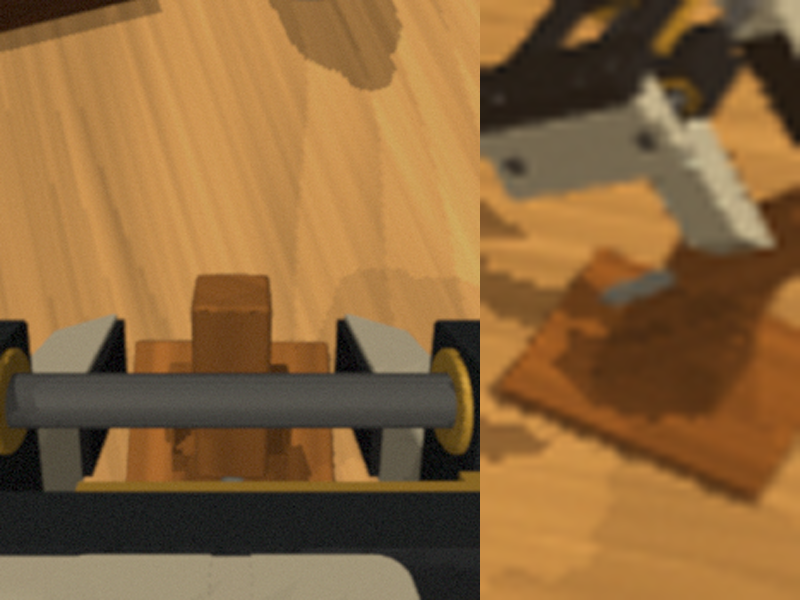

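The pin lies in the trough: handle at crop (232,370), shaft in the gap. I back off and turn to grip by the handle's end from uphill.

Request:
send_rows(deltas=[[[-0.003, -0.012, 0.03], [0, 0, 0], 0.06], [[-0.003, -0.012, 0.03], [0, 0, 0], 0.06], [[-0.003, -0.012, 0.03], [0, 0, 0], 0.06], [[0.0024, 0.0083, -0.004], [-0.1339, 0.0426, 0], 0.06], [[0.0024, 0.0083, -0.004], [-0.1339, 0.0426, 0], 0.06], [[0.0024, 0.0083, -0.004], [-0.1339, 0.0426, 0], 0.06], [[0.0024, 0.0083, -0.004], [-0.1339, 0.0426, 0], 0.06], [[0.0024, 0.0083, -0.004], [-0.1339, 0.0426, 0], 0.06], [[0.0024, 0.0083, -0.004], [-0.1339, 0.0426, 0], 0.06], [[0.0024, 0.0083, -0.004], [-0.1339, 0.0426, 0], 0.06]])

```text
clock: 18.85
position: [0.4336, 0.2937, 0.1724]
ee_rot: [2.472, 1.811, -0.268]
force: [-0.5, -0.2, -0.7]
width: 0.649
```

Request:
send_rows(deltas=[[[0.0024, 0.0083, -0.004], [-0.1339, 0.0426, 0], 0.06], [[0.0024, 0.0083, -0.004], [-0.1339, 0.0426, 0], 0.06], [[0.0024, 0.0083, -0.004], [-0.1339, 0.0426, 0], 0.06], [[0, 0, 0], [0, 0, 0], 0.06], [[0, 0, 0], [0, 0, 0], 0.06], [[0, 0, 0], [0, 0, 0], 0.06], [[0, 0, 0], [0, 0, 0], 0.06], [[0, 0, 0], [0, 0, 0], 0.06], [[0, 0, 0], [0, 0, 0], 0.06], [[0, 0, 0], [0, 0, 0], 0.06]])

```text
clock: 19.85
position: [0.4408, 0.3164, 0.1613]
ee_rot: [2.222, 1.605, -0.723]
force: [0.1, -0.1, -0.6]
width: 0.655
```

```bash
python3 st.py|head -4;  python3 - <<'E'
from h import *
import pickle
s=snap("scene","s9");w=camera_params("wrist");im=snap("wrist","w9");pickle.dump(w,open("w9.pkl","wb"))
px=np.array([.214,.674,.707]);O=np.array([.428,.2526,.058])
print("pred wrist: O,end,tip",proj(w,[O,O+.066*px,O-.045*px]))
print("scene pred",proj(camera_params("scene"),[O,O+.066*px,O-.045*px]))
R=cv2.Rodrigues(arm.observe()["ee_rot"])[0]
Rt=np.c_[np.cross([.953,-.303,0],-px),[.953,-.303,0],-px]
print("turn needed",cv2.Rodrigues(Rt@R.T)[0].ravel())
cv2.imwrite("pics/c9.png",np.hstack([cv2.resize(im[50:350,200:440],(480,600),interpolation=2),cv2.resize(s[160:235,372:412],(320,600),interpolation=2)])[...,::-1])
E
```

```text
[0.4408 0.3164 0.1613] [-0.8044  0.7141 -0.0712  1.4135  0.2134  1.595  -1.2502] [ 0.1108 -0.1061 -0.6285] 0.6546078514011638
[[ 0.2469  0.9439 -0.2191]
 [ 0.7898 -0.327  -0.5189]
 [-0.5614 -0.045  -0.8263]]
pred wrist: O,end,tip [[330.33846695 190.33122852]
 [329.95319356 194.64430117]
 [330.51347884 188.37190852]]
scene pred [[398.96017281 192.79381674]
 [416.33800218 186.74899288]
 [387.79038415 196.67559384]]
turn needed [-0.19256804  0.01627105  0.0296593 ]
```

View pics/c9.png

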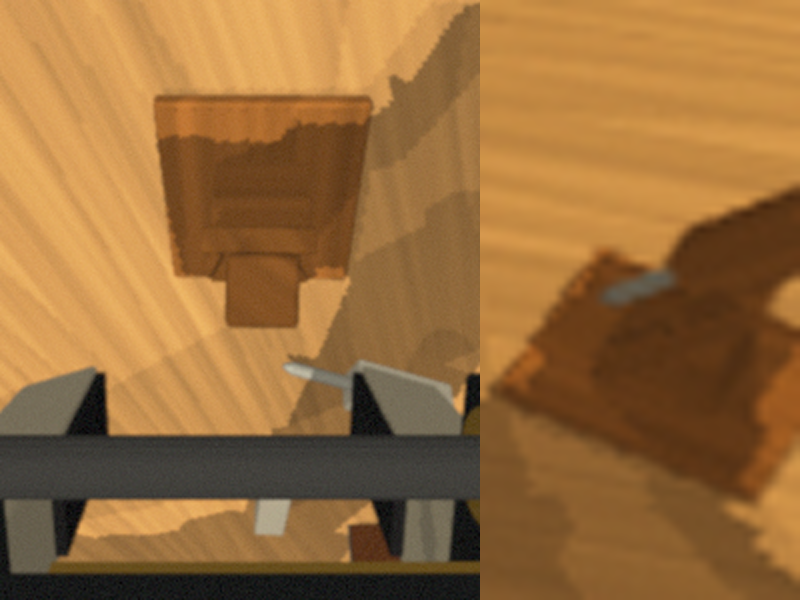

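The pin is seated: its end face is at wrist pixel (331,195), where I predicted it. Aligning the tilt.

Request:
send_rows(deltas=[[[0.005, 0.0038, -0.008], [-0.0963, 0.0081, 0.0148], 0.06], [[0.005, 0.0038, -0.01], [-0.0963, 0.0081, 0.0148], 0.06], [[0, 0, -0.01], [0, 0, 0], 0.06], [[0, 0, 0], [0, 0, 0], 0.06], [[0, 0, 0], [0, 0, 0], 0.06], [[0, 0, 0], [0, 0, 0], 0.06], [[0, 0, 0], [0, 0, 0], 0.06], [[0, 0, 0], [0, 0, 0], 0.06], [[0, 0, 0], [0, 0, 0], 0.06], [[0, 0, 0], [0, 0, 0], 0.06]])

```text
clock: 20.95
position: [0.4507, 0.3242, 0.1328]
ee_rot: [2.056, 1.504, -0.852]
force: [-0.4, 0.4, 0.5]
width: 0.653
```

```bash
cat > rg.py <<'E'
from h import *
np.set_printoptions(precision=4,suppress=True)
o=arm.observe();T=o["position"];R=cv2.Rodrigues(o["ee_rot"])[0];print(T,o["joints"],o["force"],o["width"])
px=np.array([.214,.674,.707]);O=np.array([.428,.2526,.058])
Rt=np.c_[np.cross([.953,-.303,0],-px),[.953,-.303,0],-px]
print("turn needed",cv2.Rodrigues(Rt@R.T)[0].ravel(),"to grasp",O+.036*px-T,"pre",O+.106*px-T)
E
python3 rg.py
```

```text
[0.4507 0.3242 0.1328] [-0.8759  0.8664 -0.0333  1.2958  0.2778  1.7298 -1.2794] [-0.3664  0.4193  0.4983] 0.6530374087472709
turn needed [ 0.0003 -0.0001  0.    ] to grasp [-0.015  -0.0473 -0.0493] pre [ 0.     -0.0002  0.0002]
```

Request:
send_rows(deltas=[[[-0.003, -0.0095, -0.0099], [0, 0, 0], 0.06], [[-0.003, -0.0095, -0.0099], [0, 0, 0], 0.06], [[-0.003, -0.0095, -0.0099], [0, 0, 0], 0.06], [[-0.003, -0.0095, -0.0099], [0, 0, 0], 0.06], [[-0.003, -0.0095, -0.0099], [0, 0, 0], 0.06], [[0, 0, 0], [0, 0, 0], 0.06], [[0, 0, 0], [0, 0, 0], 0.015], [[0, 0, 0], [0, 0, 0], 0.015], [[0, 0, 0], [0, 0, 0], 0.015], [[0, 0, 0], [0, 0, 0], 0.015]], force=40)

```text
clock: 21.95
position: [0.4358, 0.2772, 0.0833]
ee_rot: [2.056, 1.504, -0.851]
force: [0.2, 0.2, -0.1]
width: 0.354
```

```bash
python3 rg.py
```

```text
[0.4358 0.2772 0.0833] [-0.8473  0.8588 -0.0381  1.4604  0.2943  1.5745 -1.3064] [ 0.175   0.1692 -0.0649] 0.3538199199507964
turn needed [-0.      0.0001 -0.0004] to grasp [-0.0001 -0.0004  0.0002] pre [0.0149 0.0468 0.0497]
```

Request:
send_rows(deltas=[[[0, 0, 0], [0, 0, 0], 0.015], [[0, 0, 0], [0, 0, 0], 0.015], [[0, 0, 0], [0, 0, 0], 0.015], [[0, 0, 0], [0, 0, 0], 0.015], [[0.001, 0.003, 0.006], [0, 0, 0], 0.015], [[0.002, 0.007, 0.015], [0, 0, 0], 0.015], [[0.002, 0.007, 0.02], [0, 0, 0], 0.015], [[0, 0, 0.025], [0, 0, 0], 0.015], [[0, 0, 0.025], [0, 0, 0], 0.015], [[0, 0, 0.025], [0, 0, 0], 0.015]])

```text
clock: 22.95
position: [0.4405, 0.2938, 0.2004]
ee_rot: [2.055, 1.504, -0.852]
force: [-0.9, 0.5, -0.9]
width: 0.255
```

```bash
python3 rg.py
```

```text
[0.4405 0.2938 0.2004] [-0.8613  0.7545 -0.0311  1.3464  0.2873  1.7857 -1.2485] [-0.919   0.5385 -0.8881] 0.255229657752106
turn needed [ 0.0007 -0.0004 -0.0001] to grasp [-0.0048 -0.0169 -0.1169] pre [ 0.0101  0.0302 -0.0674]
```

Gripped by the handle's end and lifted. Measuring the staple from fresh scene and top frames by mask, while the arm is clear of it.

Run:
```python
from h import *
np.set_printoptions(precision=4,suppress=True)
q=camera_params("scene");p=camera_params("top")
ex=np.array([.9852,-.1711,0]);ey=np.array([.1711,.9852,0]);F=np.array([.5135,-.2465,0])
G=[F+a*ex+b*ey+[0,0,.0645] for a,b in((.04,-.012),(.04,.012),(.007,.012),(.007,-.012),(.025,0))]
print("scene pred",proj(q,G).round(1).tolist(),"top",proj(p,G).round(1).tolist())
print("obs end",onz(q,[[216,190],[221,192.4]],.0645),"obs wall",onz(q,[[222.6,181.6],[229.4,184]],.0645))
for n,c in(("scene",(207,237,174,202)),("top",(415,445,164,184))):
    im=snap(n,n+"10");hsv=cv2.cvtColor(im,cv2.COLOR_RGB2HSV);x0,x1,y0,y1=c
    print(n);print("     "+" ".join(f"{x:3d}" for x in range(x0,x1)))
    for y in range(y0,y1): print(y,":"," ".join(f"{hsv[y,x,2]:3d}" if hsv[y,x,1]<90 else " . " for x in range(x0,x1)))
```

```text
scene pred [[215.8, 188.4], [222.9, 190.7], [228.9, 183.7], [221.9, 181.5], [222.1, 186.4]] top [[431.5, 169.2], [423.0, 167.6], [421.3, 179.0], [429.9, 180.6], [426.5, 173.6]]
obs end [[ 0.5571 -0.2619  0.0645]
 [ 0.5629 -0.244   0.0645]] obs wall [[ 0.5183 -0.2574  0.0645]
 [ 0.5231 -0.234   0.0645]]
scene
     207 208 209 210 211 212 213 214 215 216 217 218 219 220 221 222 223 224 225 226 227 228 229 230 231 232 233 234 235 236
174 :  .   .   .   95 125 139 152 164 173 154  .   .   .   .   .   .   .   .   .   .   .   .   .   .   .   .   .   .   .   . 
175 :  .   .   .   .   .   81 101 122 137 150 159 168 151 117  .   .   .   .   .   .   .   .   .   .   .   .   .   .   .   . 
176 :  .   .   .   .   .   .   .   68  79  99 115 132 145 156 165 148 135  .   .   .   .   .   .   .   .   .   .   .   .   . 
177 :  .   .   .   .   .   .   .   .   55  .   56  75  98 113 128 144 155 164 173 146  .   .   .   .   .   .   .   .   .   . 
178 :  .   .   .   .   .   .   .   .   54  .   .   53  53  58  73  97 110 126 142 153 164 169 146  .   .   .   .   .   .   . 
179 :  .   .   .   .   .   .   .   
[... 4811 characters left out ...]
.   .  118 134  .   .   .   .   .   .   .   .   .   .   .   .   .   . 
179 :  .   91  99 133 155 163 162 174 181 186 182 180 170 170 157 151 153 153  .   .   .   .   .   .   .   .   .   .   .   . 
180 :  .   .   .   .   .   84  85  93 100 119 154 155 171 178 182 179 183 176 169 166 160 152 147 135  .   .   .   .   .   . 
181 :  .   .   .   .   .   .   .   .   .   .   .   87  90  94 108 137 158 162 174 178 184 184 183 174 167 160 161 159 151 142
182 :  .   .   .   .   .   .   .   .   .   .   .   .   .   .   .   .   .   86  84 101 115 140 156 163 172 177 182 180 174 164
183 :  .   .   .   .   .   .   .   .   .   .   .   .   .   .   .   .   .   .   .   .   .   .   .   81  93 102 135 158 162 168
```

Staple corners in the pictures (top: 422.5-431.5, front edge row ~169; scene: (216,189), (222.5,190.5)) agree with my chest pose to 2 mm. Carrying the pin over and turning it upright.

Request:
send_rows(deltas=[[[0, 0, 0.007], [0.1248, -0.0397, 0], 0.015], [[0, 0, 0.007], [0.1248, -0.0397, 0], 0.015], [[0.0074, -0.0419, 0.007], [0.1248, -0.0397, 0], 0.015], [[0.0074, -0.0419, 0.007], [0.1248, -0.0397, 0], 0.015], [[0.0074, -0.0419, 0.007], [0.1248, -0.0397, 0], 0.015], [[0.0074, -0.0419, 0.007], [0.1248, -0.0397, 0], 0.015], [[0.0074, -0.0419, 0], [0, 0, 0], 0.015], [[0.0074, -0.0419, 0], [0, 0, 0], 0.015], [[0.0074, -0.0419, 0], [0, 0, 0.068], 0.015], [[0.0074, -0.0419, 0], [0, 0, 0.068], 0.015]])

```text
clock: 24.05
position: [0.4995, -0.0433, 0.2411]
ee_rot: [2.401, 2.026, -0.0]
force: [1.0, 1.0, -0.9]
width: 0.256
```

Request:
send_rows(deltas=[[[0.0074, -0.0419, 0], [0, 0, 0], 0.015], [[0.0074, -0.0419, 0], [0, 0, 0], 0.015], [[0.0074, -0.0419, 0], [0, 0, 0], 0.015], [[0.0074, -0.0419, 0], [0, 0, 0], 0.015], [[0.0074, -0.0419, 0], [0, 0, 0], 0.015], [[0, 0, 0], [0, 0, 0], 0.015], [[0, 0, 0], [0, 0, 0], 0.015], [[0, 0, 0], [0, 0, 0], 0.015], [[0, 0, 0], [0, 0, 0], 0.015], [[0, 0, 0], [0, 0, 0], 0.015]])

```text
clock: 25.05
position: [0.537, -0.2497, 0.2412]
ee_rot: [2.402, 2.025, 0.0]
force: [0.6, 0.4, -0.4]
width: 0.258
```

```bash
cat > up.py <<'E'
from h import *
np.set_printoptions(precision=4,suppress=True)
o=arm.observe();T=o["position"];R=cv2.Rodrigues(o["ee_rot"])[0];print(T,o["joints"],o["force"],o["width"])
ex=np.array([.9852,-.1711,0]);Rt=np.c_[np.cross(ex,[0,0,-1]),ex,[0,0,-1]]
print("turn needed",cv2.Rodrigues(Rt@R.T)[0].ravel(),"to staple",np.array([.5372,-.2505,.0645+.036])-T)
E
python3 up.py
```

```text
[ 0.537  -0.2497  0.2412] [ 0.2503  0.3684  0.131   1.6439 -0.052   1.1324  0.2248] [ 0.5735  0.4281 -0.4186] 0.2580102193347561
turn needed [ 0.0001  0.0003 -0.0021] to staple [ 0.0002 -0.0008 -0.1407]
```

Request:
send_rows(deltas=[[[0, -0.0008, -0.025], [0, 0, 0], 0.015], [[0, 0, -0.025], [0, 0, 0], 0.015], [[0, 0, -0.02], [0, 0, 0], 0.015], [[0, 0, 0], [0, 0, 0], 0.015], [[0, 0, 0], [0, 0, 0], 0.015], [[0, 0, 0], [0, 0, 0], 0.015], [[0, 0, 0], [0, 0, 0], 0.015], [[0, 0, 0], [0, 0, 0], 0.015], [[0, 0, 0], [0, 0, 0], 0.015], [[0, 0, 0], [0, 0, 0], 0.015]])

```text
clock: 26.05
position: [0.5369, -0.2518, 0.1713]
ee_rot: [2.403, 2.022, -0.0]
force: [-0.9, 0.4, -1.3]
width: 0.256
```

```bash
python3 up.py
python3 - <<'E'
from h import *
import pickle
w=camera_params("wrist");im=snap("wrist","w11");s=snap("scene","s11");pickle.dump(w,open("w11.pkl","wb"))
o=arm.observe();T=o["position"];R=cv2.Rodrigues(o["ee_rot"])[0];q=camera_params("scene")
st=np.array([.5372,-.2505,.0645]);ex=np.array([.9852,-.1711,0]);ey=np.array([.1711,.9852,0])
X=[T+.081*R[:,2],T+.036*R[:,2]]+[st+a*ex+b*ey for a,b in((.015,-.012),(.015,.012),(-.018,.012),(-.018,-.012))]
print("wrist tip,shoulder,staple corners",proj(w,X).round(1).tolist());print("scene",proj(q,X).round(1).tolist())
cv2.imwrite("pics/c11.png",np.hstack([cv2.resize(im[140:300,256:384],(480,600),interpolation=2),cv2.resize(s[145:205,205:237],(320,600),interpolation=2)])[...,::-1])
E
```

```text
[ 0.5369 -0.2518  0.1713] [ 0.2606  0.4321  0.1225  1.7315 -0.0612  0.9811  0.2342] [-0.912   0.4435 -1.2958] 0.25635481922260034
turn needed [ 0.0005  0.0004 -0.0002] to staple [ 0.0003  0.0013 -0.0708]
wrist tip,shoulder,staple corners [[313.7, 208.7], [313.6, 230.0], [332.6, 212.5], [333.0, 183.1], [290.7, 183.1], [291.3, 212.5]]
scene [[220.8, 179.4], [218.7, 167.5], [216.0, 188.2], [223.1, 190.5], [229.1, 183.6], [222.1, 181.3]]
```

View pics/c11.png

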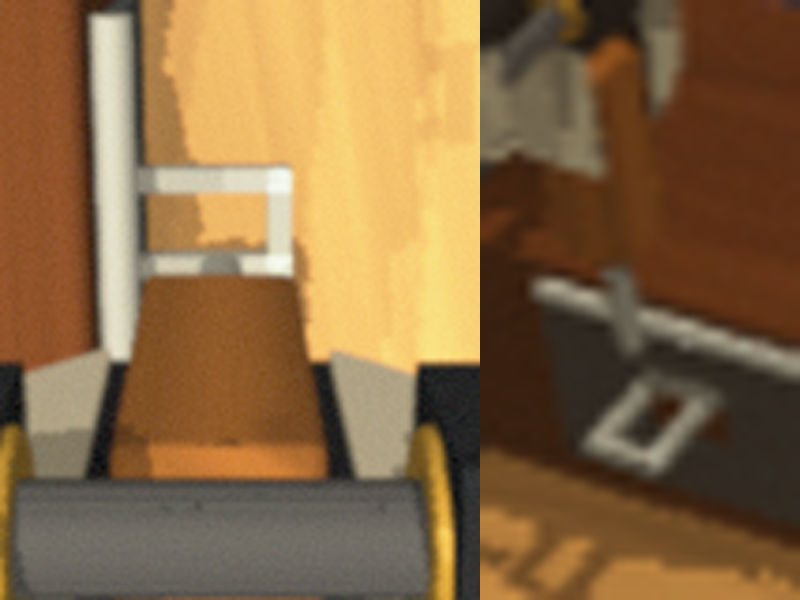

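Run:
```python
from h import *
import pickle
w=pickle.load(open("w11.pkl","rb"))
T=np.array([.5369,-.2518,.1713]);R=cv2.Rodrigues(np.array([2.403,2.022,0.]))[0]
for dx in(0,-.001,-.002,-.003):
  P=lambda d,h:T+d*R[:,2]+(h+dx)*R[:,0]
  print(dx,proj(w,[P(.036,.012),P(-.030,.012),P(.075,.004),P(.081,.002)])[:,1].round(1),"x",proj(w,[P(.036,.012)])[:,0])
for k in(.034,.038): print("d",k,proj(w,[T+k*R[:,2]+.012*R[:,0],T+(k-.066)*R[:,2]+.012*R[:,0]])[:,1])
im=cv2.imread("pics/w11.png");print(im[200:222,312:319].mean(1).round().astype(int).tolist())
```

```text
0 [210.7 257.9 205.7 206.1] x [313.72721134]
-0.001 [212.3 260.2 207.1 207.5] x [313.72873704]
-0.002 [214.  262.5 208.5 208.8] x [313.73025894]
-0.003 [215.6 264.8 209.8 210.2] x [313.73177705]
d 0.034 [211.69139386 260.0193867 ]
d 0.038 [209.73370105 255.83918157]
[[103, 183, 238], [104, 184, 238], [103, 183, 237], [95, 170, 227], [81, 143, 198], [76, 129, 175], [93, 130, 162], [112, 135, 148], [118, 134, 139], [118, 133, 136], [117, 131, 135], [115, 130, 135], [101, 122, 137], [71, 102, 140], [44, 90, 141], [40, 88, 143], [40, 89, 142], [41, 88, 143], [41, 89, 142], [39, 88, 142], [40, 89, 143], [41, 89, 144]]
```

Wrist view: staple outline at (334,184)-(334,214), shaft tip at about (315,207). Both offsets are about 1 mm and cancel, so I correct +1.3 mm in y and descend.

Request:
send_rows(deltas=[[[0.0003, 0.0013, 0], [0, 0, 0], 0.015], [[0, 0, -0.008], [0, 0, 0], 0.015], [[0, 0, -0.008], [0, 0, 0], 0.015], [[0, 0, -0.006], [0, 0, 0], 0.015], [[0, 0, -0.006], [0, 0, 0], 0.015], [[0, 0, -0.006], [0, 0, 0], 0.015], [[0, 0, -0.006], [0, 0, 0], 0.015], [[0, 0, -0.005], [0, 0, 0], 0.015], [[0, 0, 0], [0, 0, 0], 0.015], [[0, 0, 0], [0, 0, 0], 0.015]])

```text
clock: 27.15
position: [0.5372, -0.2505, 0.1261]
ee_rot: [2.404, 2.022, -0.0]
force: [0.0, 0.0, -0.6]
width: 0.26
```

```bash
python3 up.py
```

```text
[ 0.5372 -0.2505  0.1261] [ 0.2646  0.4812  0.1148  1.779  -0.0681  0.8849  0.2378] [ 0.005   0.0274 -0.6236] 0.2600719568761209
turn needed [ 0.0005  0.0001 -0.0002] to staple [ 0.      0.     -0.0256]
```

Request:
send_rows(deltas=[[[0, 0, -0.006], [0, 0, 0], 0.015], [[0, 0, -0.006], [0, 0, 0], 0.015], [[0, 0, -0.006], [0, 0, 0], 0.015], [[0, 0, -0.004], [0, 0, 0], 0.015], [[0, 0, -0.002], [0, 0, 0], 0.015], [[0, 0, -0.001], [0, 0, 0], 0.015], [[0, 0, 0], [0, 0, 0], 0.015], [[0, 0, 0], [0, 0, 0], 0.015], [[0, 0, 0], [0, 0, 0], 0.015], [[0, 0, 0], [0, 0, 0], 0.015]])

```text
clock: 28.15
position: [0.537, -0.2504, 0.1014]
ee_rot: [2.404, 2.023, -0.0]
force: [-2.1, 1.3, 5.4]
width: 0.26
```

```bash
python3 up.py
```

```text
[ 0.537  -0.2504  0.1014] [ 0.2682  0.5108  0.1102  1.8015 -0.0723  0.833   0.2414] [-2.0613  1.334   5.3514] 0.2604100412592864
turn needed [ 0.0003 -0.     -0.0002] to staple [ 0.0002 -0.0001 -0.0009]
```

Contact at the expected height. Release and rise.

Request:
send_rows(deltas=[[[0, 0, 0.0005], [0, 0, 0], 0.028], [[0, 0, 0], [0, 0, 0], 0.035], [[0, 0, 0], [0, 0, 0], 0.045], [[0, 0, 0], [0, 0, 0], 0.055], [[0, 0, 0], [0, 0, 0], 0.06], [[0, 0, 0], [0, 0, 0], 0.06], [[0, 0, 0.015], [0, 0, 0], 0.06], [[0, 0, 0.03], [0, 0, 0], 0.06], [[0, 0, 0.03], [0, 0, 0], 0.06], [[0, 0, 0.03], [0, 0, 0], 0.06]])

```text
clock: 29.15
position: [0.537, -0.2504, 0.2076]
ee_rot: [2.404, 2.023, -0.001]
force: [1.5, 0.3, 0.9]
width: 0.651
```

Request:
send_rows(deltas=[[[-0.01, 0.02, 0.03], [0, 0, 0], 0.06], [[-0.01, 0.03, 0.02], [0, 0, 0], 0.06], [[-0.02, 0.04, 0], [0, 0, 0], 0.06], [[-0.02, 0.04, 0], [0, 0, 0], 0.06], [[-0.02, 0.04, 0], [0, 0, 0], 0.06], [[-0.02, 0.04, 0], [0, 0, 0], 0.06], [[-0.02, 0.04, 0], [0, 0, 0], 0.06], [[0, 0, 0], [0, 0, 0], 0.06], [[0, 0, 0], [0, 0, 0], 0.06], [[0, 0, 0], [0, 0, 0], 0.06]])

```text
clock: 30.15
position: [0.4176, -0.0014, 0.2567]
ee_rot: [2.404, 2.021, 0.0]
force: [0.9, -1.4, 0.7]
width: 0.652
```

```bash
python3 up.py|head -1
python3 - <<'E'
from h import *
s=snap("scene","s12");t=snap("top","t12")
p=camera_params("top");q=camera_params("scene");S=np.array([.5374,-.2512,.0645])
print(proj(q,[S,S+[0,0,.066]]),proj(p,[S,S+[0,0,.066]]))
cv2.imwrite("pics/c12.png",np.hstack([cv2.resize(s[150:210,195:235],(400,600),interpolation=2),cv2.resize(t[145:205,407:447],(400,600),interpolation=2)])[...,::-1])
E
```

```text
[ 0.4176 -0.0014  0.2567] [-0.0952  0.0676 -0.0323  1.9933  0.0034  1.0802 -0.3019] [ 0.9486 -1.4208  0.6737] 0.651897051402989
[[222.06254632 186.18849563]
 [219.06329753 168.87616101]] [[426.671946   173.81459687]
 [433.68720868 167.91087101]]
```

View pics/c12.png

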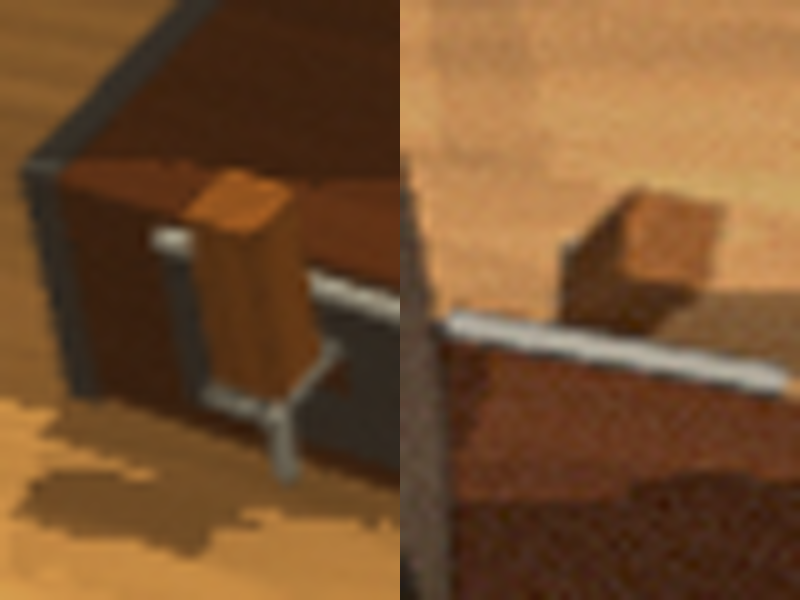

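The pin stands upright with its shoulder on the staple. Handle-end centre is at scene (219,170) against (219,169) predicted, and at top (434,169) against (434,168).

```bash
python3 -c "
from cell import job; print(job.sign_off())"
```

```text
the job is handed in; nothing more can be done
None
```

I locked the chest and handed the job in at about 30 s of the 64 s; the sign-off gives no verdict.

- **Hasp:** I pushed it down over the staple with the fingers shut. It did not give under 21 N, and the scene picture showed the staple through its slot.
- **Rest:** I laid the wooden pin on the rest, handle uphill, and let go. The arm only reached a 36° tilt instead of 45° because joint 5 was at its limit, so the pin settled the last 9° on release. The next wrist picture put its end face within about 1 pixel of the seated position.
- **Staple:** I took the pin again by the end of its handle, turned it upright and lowered it. It met the staple 1 mm above the expected height, and I let go and backed away.

**Last checks:** The final scene and top pictures show the pin upright in the loop with its shoulder on the staple. Its end was within about 1 pixel (roughly 2–3 mm) of the predicted spot, and the arm was clear of everything. The final close-ups show only the chest, so I did not measure the cup, caddy, burner, piece stand or flask afterwards; every planned path stayed clear of them.

I viewed 14 pictures, four over the budget of 10.

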